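# Open the parcel drop box and post the carton

### The job

Flip the lid of the parcel drop box up from its front edge and right over, past upright, so that it rests open by its own weight; then push the small square carton along its ledge with your fingers so that it drops into the open box. Only push the carton, do not pick it up, and leave the mailing tube and everything else on the bench where it stands.

Things in the scene. Friction and masses are not known exactly. Their poses are not given: they have to be found in the camera images.
- station: Fixed drop station 130 (its x) x 470 mm (its y), top at 100 mm; place and yaw vary. Origin: on the bench under the middle of the box; x away from the robot, y left, z up. Middle: open-topped grey steel box, outside 130 x 190 x 100 mm, walls and floor 5 mm, under a hinged lid. Either side, flush with the rim at 100 mm, a plywood ledge (|y| 95 to 235 mm), no lip.
- lid (a joint): Angle of the lid of the box, rad: 0 shut (flat), about 1.57 upright, 1.95 against its stop, leaning back away from the robot. A free hinge with almost no friction: below about 1.57 the lid falls shut, beyond it falls open and rests on the stop by its weight.
- lid_edge (a point): Middle of the lid's free (front) edge, on its underside; x to the hinge, y along the edge, z out of the upper face. The lid is a plain aluminium plate, 175 mm from hinge to edge, 186 wide, 5 thick, ~0.2 kg, no handle or latch. Shut, it sticks out 45 mm past the front wall towards the robot, underside 100 mm above the bench: a fingertip reaches under it from in front or from its corners.
- lid_hinge (a point): Middle of the hinge line, on the far rim of the box, 65 mm beyond the station's origin and 100 mm above the bench; the hinge line runs along the station's y.
- carton_center (a point): Centre of the carton to be posted: a closed, square, flat cardboard carton 70 x 70 x 45 mm (45 high), about 0.15 kg, tape across the top and a small white paper label, standing loose on one of the two ledges (left or right varies), so its centre starts at 122 mm above the bench. Axes along its edges, z up.
- tube_center (a point): Centre of an upright round cardboard mailing tube, 58 mm across and 85 mm (88 with its white cap) tall, standing on the other ledge. To be left alone.
- tape_roll: Roll of brown tape lying flat on the bench, 100 mm across, 48 mm high; origin under its centre. To be left alone.
- stapler: Black stapler lying on the bench, 120 x 30 x 41 mm; origin under its centre, x along its length. To be left alone.
- label_roll: Roll of white labels standing on end on the bench behind the station, 72 mm across, 50 mm high; origin under its centre. To be left alone.
- pen_cup: Empty grey plastic cup on the bench behind the station, 72 mm across, 90 mm high; origin under its centre. To be left alone.
- parcel_big: Closed cardboard parcel 160 x 120 x 90 mm on the bench to the right of the station; origin under its centre. To be left alone.
- parcel_flat: Flat cardboard parcel 170 x 130 x 30 mm on the bench to the left of the station; origin under its centre. To be left alone.
- carton: The same carton; origin at the centre of its underside, axes as at its centre.
Mind the look-alikes: they are no part of the job. Leave any orange look-alike of the carton alone.

How it is judged:
By the outcome, as a careful person would: the job done as asked, in the order asked, and still so for the second after the job is handed in, with the robot touching nothing.
It also fails if it takes over 51 s, if anything falls off the work surface, if the arm or the gripper's body presses on something with over 40 N, if the wrist force passes 120 N, or if a joint passes its speed limit or range.

### The arm

A 6-joint arm with a two-finger parallel gripper is mounted at the origin on the work surface. World frame = base frame: x ahead of the robot, y to its left, z up, the work surface at z = 0. Lengths are in mm, angles in rad, forces in N, time in s.
With the tool pointing down it reaches from about 300 to 775 mm from the base axis. Payload 14.6 kg.
Tool frame: the origin (TCP) lies midway between the tips of the shut fingers; the grasp point (between the pads) lies 19 mm behind it; y points along the fingers, z is the direction in which the jaws open and shut, and the axes are right-handed (so a half turn about y gives the same grasp; the last joint's range is limited). The gripper opens to 94 mm and grips with 3 to 60 N. Pads are 16 mm wide; open, the fingers measure 119 mm over their backs; the gripper's body (75 mm by 177 mm) begins 78 mm behind the grasp point.
Start: joints at [-1.229, 0.3, 1.521, -0, 1.321, -0.067], TCP at [218.622, -504.672, 205.446] pointing down, gripper open.
Joint ranges: [-3.03, 3.03], [-0.79, 2.21], [0.23, 2.52], [-1.04, 4.18], [0, 3.07], [-2.55, 2.55]. Speed limits (rad/s): [2.22, 2.22, 2.57, 3.14, 3.14, 3.14].

### API

Orientations are given as [roll, pitch, yaw] about the fixed x, y, z axes, in that order (R = Rz(yaw) Ry(pitch) Rx(roll)).
In Python, from cell import manip gives the robot as it stands.
- The arm moves only by the tool play_rows, never from a script. Its argument "series" is a list of rows, each a list of 3 entries, a list of its own where there are three numbers: the shift along the tool's x, y, z in m, then the turn about the tool's y in rad, then the closure, from 0 (fully open) to 1 (shut). In form: [[[dx, dy, dz], twist, grip], ...]. A call has 1 to 20 rows; each row is the pose to reach, as a shift and turn from the pose measured when the call began, along the tool's axes at that moment; what a row does not reach only later rows make up. A row lasts 1/10 s, in which the tool goes at most 50 mm and 8.59 degrees, less where a joint would pass 70% of its speed; a pose out of reach is approached as far as the arm can. A call with a gripper value outside its range is refused whole. The fingers move at their own pace and stop on an object; "squeeze" is the grip in N (left out, the last holds). Time passes only in rows, so rows that repeat a pose let the fingers close. It gives the time, the measured TCP pose, the force and the opening at its end, in the units of the state.
- manip.read_state(): the state, without advancing time (a new reading comes with each control period).
- manip.camera(name): name is "scene" or "side" or "wrist"; returns the picture (480x640x3 uint8, red, green, blue); there is no depth.
- manip.camera_params(name): a dict with "K" (3x3 intrinsics, pixels), "rvec" (rotation vector, rad) and "tvec" (3), from world to camera coordinates, as OpenCV has them. Camera axes: x right, y down, z forward; pixel columns grow to the right and rows downward; lengths in mm; the calibration is good to about 2 mm. A picture is of the moment at which its call begins: read the wrist's pose just before it. camera_params takes no time and is no camera call; for the wrist camera it gives the pose at the moment of the call.
- manip.sign_off(): hands the job in, once; it reports no verdict.
The state is a dict: "clock": time; "joints": joint angles; "qd": joint speeds; "effort": joint torques, N m; "eef_pos": TCP position; "eef_rot": TCP orientation; "wrist_force": force on the tool from outside, world axes, zero at the start; "moment": the same for the moment, N m; "finger_gap": finger opening in mm.
Only numpy, scipy, OpenCV 4.12 (cv2) and the standard library are available. Lean on these libraries where they do the work, as an engineer would, in place of code of your own. Each camera call takes 0.05 s, during which the arm holds its last target. There are 200 camera calls.

## Working session

There is one attempt and no reset: what is moved stays moved. The work goes in short steps, Python scripts to look and compute and a tool call to move; the robot and the scene stay as the last step left them, time stands still between calls to the robot, and variables do not carry over. Pictures are saved under pics/ and viewed, about 8 in all and at most 12, crops included, and the job is handed in when it is done.

Besides the shell and the picture viewer there is one more tool, called after "Emit:" by a JSON object that holds its "op" and its "data", one argument or row to a line. play_rows: Moves the arm, as the interface text tells. Its arguments: {"type":"object","properties":{"series":{"type":"array","items":{"type":"array"}},"squeeze":{"type":"number"}},"required":["series"]}

```bash
mkdir -p pics; ls; python3 - <<'E'
from cell import manip
import cv2
print(manip.read_state())
for n in("scene","side"):
    cv2.imwrite(f"pics/{n}0.png",manip.camera(n)[:,:,::-1]); print(n,manip.camera_params(n))
E
```

```text
pics
{'clock': 0.0, 'joints': array([-1.22861111e+00,  3.00424693e-01,  1.52159044e+00,  5.11503733e-06,
        1.32070535e+00, -6.66026749e-02]), 'qd': array([-5.97583523e-04,  5.27702502e-04, -2.06402889e-03, -4.70586845e-05,
        1.00804765e-03, -3.99864808e-04]), 'effort': array([ 2.00591450e-03, -5.31805873e+01, -3.52737808e+01,  7.09266239e-02,
        2.43943592e-02, -9.35281719e-05]), 'eef_pos': array([ 218.53072671, -504.43028481,  204.90782857]), 'eef_rot': array([-1.57192133e+00,  8.00045739e-05, -2.73280607e+00]), 'wrist_force': array([ 0.26835319, -0.9334558 , -0.14758558]), 'moment': array([ 0.05866274, -0.01372529, -0.00999446]), 'finger_gap': 94.27624366688828}
scene {'K': array([[580.47299411,   0.        , 318.85988267],
       [  0.        , 580.47299411, 233.25714225],
       [  0.        ,   0.        ,   1.        ]]), 'rvec': array([ 1.24646958,  2.16112931, -1.00619003]), 'tvec': array([ 235.07507273, -233.08796866, 1926.59948414])}
side {'K': array([[533.49741501,   0.        , 316.29585187],
       [  0.        , 533.49741501, 237.51376754],
       [  0.        ,   0.        ,   1.        ]]), 'rvec': array([ 2.25227776, -0.04211269,  0.00755286]), 'tvec': array([-580.5617544 ,  129.69324531, 1191.82936002])}
```

View pics/scene0.png

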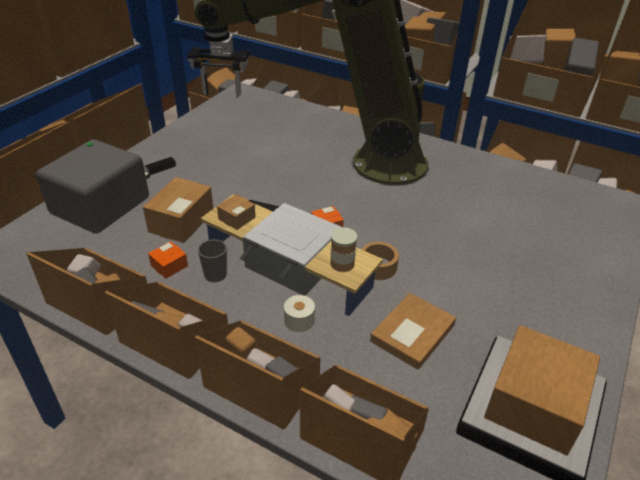

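View pics/side0.png

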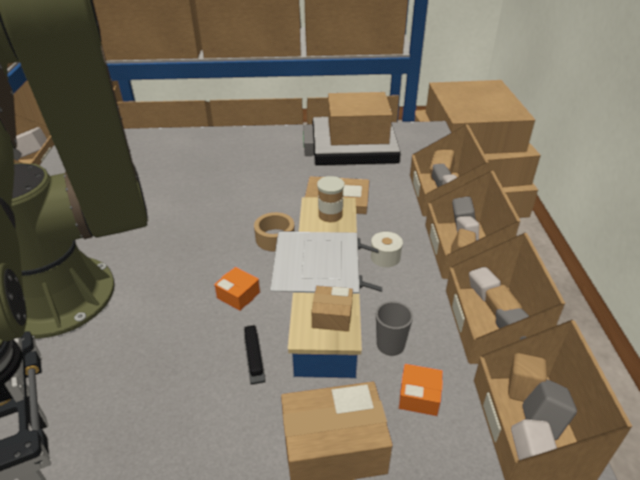

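The side view shows the lid at about (272-359, 233-290), the carton on the right ledge at about (333, 308) and the tube at (330, 198). There are orange look-alikes at (237, 288) and (421, 390). I'll zoom in to get corner pixels.

```bash
python3 - <<'E'
import cv2,numpy as np
a=cv2.imread("pics/side0.png")[170:390,262:402]; b=cv2.imread("pics/scene0.png")[190:315,195:390]
a=cv2.resize(a,None,fx=2.7,fy=2.7,interpolation=2); b=cv2.resize(b,None,fx=2.15,fy=2.15,interpolation=2)
c=np.zeros((600,800,3),np.uint8); c[:a.shape[0],:a.shape[1]]=a; c[:b.shape[0],380:380+b.shape[1]]=b
cv2.imwrite("pics/crop.png",c)
E
```

```text
(no output)
```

View pics/crop.png

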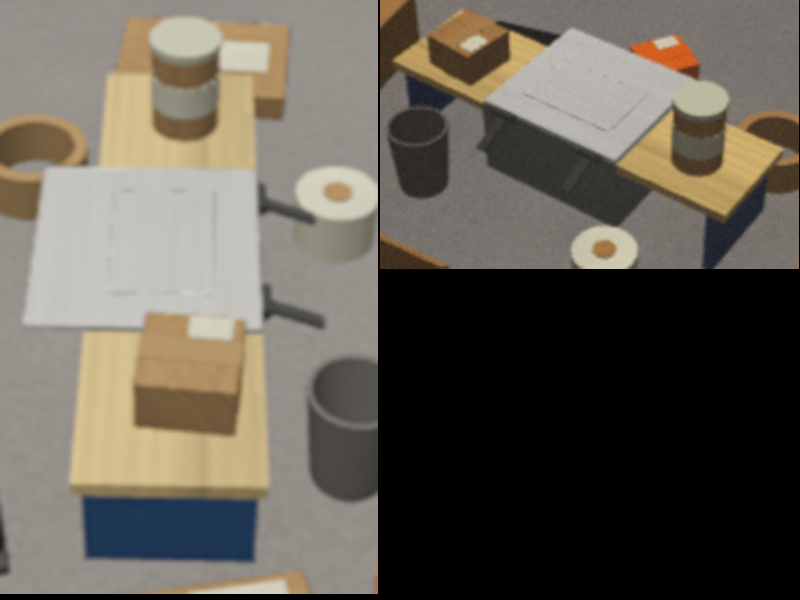

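```bash
cat > h.py <<'E'
import numpy as np,cv2
from cell import manip
def ray(n,uv,p=None):
    p=p or manip.camera_params(n); R=cv2.Rodrigues(p["rvec"])[0]
    d=R.T@np.linalg.solve(p["K"],[uv[0],uv[1],1]); return -R.T@p["tvec"],d
def atz(n,uv,z,p=None):
    c,d=ray(n,uv,p); return c+d*(z-c[2])/d[2]
def tri(a,b):
    (c1,d1),(c2,d2)=a,b
    t=np.linalg.lstsq(np.c_[d1,-d2],c2-c1,rcond=None)[0]
    p,q=c1+t[0]*d1,c2+t[1]*d2; return (p+q)/2,np.linalg.norm(p-q)
E
python3 - <<'E'
from h import *
np.set_printoptions(precision=1,suppress=True)
S=lambda x,y:(262+x/2.7,170+y/2.7); C=lambda x,y:(195+(x-380)/2.15,190+y/2.15)
P={"lidFR":((24,324),(573,30),105),"lidFL":((43,168),(696,85),105),"lidBL":((257,169),(616,157),105),"lidBR":((262,327),(487,101),105),
"ledRF":((71,486),(462,12),100),"ledRB":((268,490),(394,60),100),"carBR":((241,374),(429,38),145),"carBL":((245,319),(473,58),145),"carFL":((145,314),(507,35),145),"carFR":((135,372),(467,12),145)}
for k,(s,c,z) in P.items():
    t,e=tri(ray("side",S(*s)),ray("scene",C(*c)))
    print(k,"tri",t,"err %.1f"%e,"side",atz("side",S(*s),z)[:2],"scene",atz("scene",C(*c),z)[:2])
for p in((107,73),(252,73)): print(atz("side",S(*p),100))
E
```

```text
lidFR tri [ 487.7 -103.4   99.9] err 1.4 side [ 488.8 -109.3] scene [492.5 -99.7]
lidFL tri [499.4  79.9  97.9] err 4.1 side [498.5  73.2] scene [510.1  83.5]
lidBL tri [672.8  66.2 105.9] err 6.4 side [675.1  64. ] scene [668.1  66.4]
lidBR tri [ 660.7 -114.5  101.6] err 4.0 side [ 661.7 -119.7] scene [ 661.7 -111.5]
ledRF tri [ 522.7 -250.1   94.5] err 2.4 side [ 523.9 -255.6] scene [ 527.3 -245.1]
ledRB tri [ 650.6 -259.8   97. ] err 4.8 side [ 652.1 -264. ] scene [ 650.9 -256.6]
carBR tri [ 639.2 -205.9  146.6] err 3.3 side [ 638.2 -203. ] scene [ 639.4 -207.6]
carBL tri [ 643.6 -144.5  140.8] err 6.1 side [ 645.3 -151.5] scene [ 644.2 -140.6]
carFL tri [ 577.6 -137.7  138. ] err 2.9 side [ 576.4 -143.6] scene [ 587.  -132.2]
carFR tri [ 569.9 -200.3  144.7] err 5.1 side [ 567.9 -198.3] scene [ 573.4 -200.2]
[553.  215.7 100. ]
[684.3 209.6 100. ]
```

Triangulated heights match the text: lid about 100-105 mm, carton top about 143 mm. That puts the station origin near (602, -21) with yaw about -0.066, and the carton near (607, -172). The tool stays vertical, so I'll press shut fingers against the front edge and carry it up along its arc.

Emit:
{"op": "play_rows", "data": {
  "series": [
    [[-0.417,0,-0.357],0.475,1],
    [[-0.417,0,-0.357],0.475,1],
    [[-0.417,0,-0.357],0.475,1],
    [[-0.417,0,-0.357],0.475,1],
    [[-0.417,0,-0.357],0.475,1],
    [[-0.417,0,-0.357],0.475,1],
    [[-0.417,0,-0.357],0.475,1],
    [[-0.417,0,-0.357],0.475,1],
    [[-0.417,0,-0.357],0.475,1],
    [[-0.417,0,-0.357],0.475,1],
    [[-0.417,0,-0.357],0.475,1],
    [[-0.417,0,-0.357],0.475,1],
    [[-0.417,0,-0.357],0.475,1],
    [[-0.417,0,-0.357],0.475,1],
    [[-0.417,0,-0.357],0.475,1],
    [[-0.417,0,-0.357],0.475,1]
  ]
}}

```text
clock: 1.7
eef_pos: [459.0, -12.1, 205.4]
eef_rot: [-1.572, -0.0, 3.074]
wrist_force: [-0.1, 0.5, -0.3]
finger_gap: 0.1
```

```bash
python3 - <<'E'
from h import *
print(manip.read_state())
p=manip.camera_params("wrist");im=manip.camera("wrist");cv2.imwrite("pics/w1.png",im[:,:,::-1]);print(p)
E
```

```text
{'clock': 1.7, 'joints': array([-1.06724713e-01,  9.62541739e-02,  1.76505498e+00,  9.02967614e-04,
        1.28057903e+00,  1.53178307e+00]), 'qd': array([ 0.00792218,  0.0015419 , -0.00200732,  0.00056676,  0.00055557,
        0.0015563 ]), 'effort': array([ 1.35870106e-01, -4.05843687e+01, -3.47990870e+01,  2.15007341e-02,
       -7.17998017e-02, -1.34960306e-02]), 'eef_pos': array([459.0403321 , -12.13287512, 205.43186809]), 'eef_rot': array([-1.57167233e+00, -2.61675466e-04,  3.07362279e+00]), 'wrist_force': array([-0.13110705,  0.4813938 , -0.25086134]), 'moment': array([ 0.01733656,  0.00317445, -0.03232837]), 'finger_gap': 0.06444620921658309}
{'K': array([[331.54864046,   0.        , 320.02150174],
       [  0.        , 331.54864046, 248.35779189],
       [  0.        ,   0.        ,   1.        ]]), 'rvec': array([-1.99686389,  2.13744308,  0.31867292]), 'tvec': array([ 19.01129701, 409.68966436, 527.00109304])}
```

View pics/w1.png

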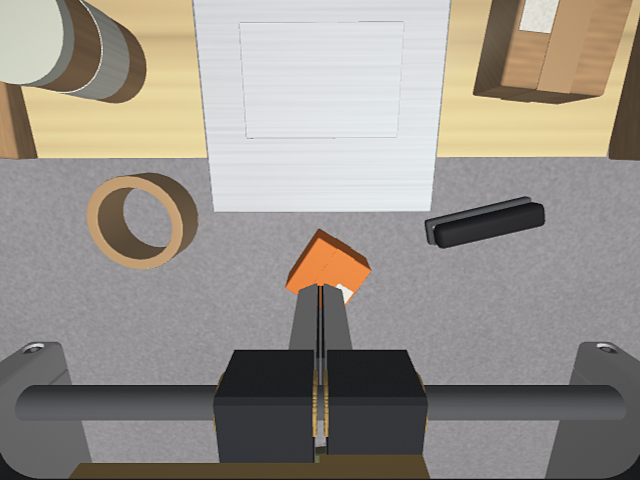

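The wrist view shows the lid's front edge at row about 211 (columns 214-431), parallel to the jaw line. The shut tips are at (321, 285) and the orange box is low underneath.

```bash
python3 - <<'E'
from h import *
np.set_printoptions(precision=1,suppress=True)
for uv in((214,212),(431,210)): print(atz("wrist",uv,105))
print("orange top pt at z45/60",atz("wrist",(320,230),45),atz("wrist",(370,268),45))
E
```

```text
[498.8  75.9 105. ]
[ 487.9 -109.3  105. ]
orange top pt at z45/60 [462.2 -12.4  45. ] [416. -64.  45.]
```

Emit:
{"op": "play_rows", "data": {
  "series": [
    [[0,0.05,0],0,1],
    [[0,0.09,0],0,1],
    [[0,0.118,0],0,1],
    [[0,0.118,0],0,1],
    [[0,0.118,0],0,1]
  ]
}}

```text
clock: 2.25
eef_pos: [459.4, -12.2, 88.3]
eef_rot: [-1.572, 0.0, 3.073]
wrist_force: [-0.4, -0.0, 0.6]
finger_gap: 0.5
```

Emit:
{"op": "play_rows", "data": {
  "series": [
    [[-0.018,0,0],0,1],
    [[-0.022,0,0],0,1],
    [[-0.024,0,0],0,1],
    [[-0.026,0,0],0,1],
    [[-0.026,0,0],0,1]
  ]
}}

```text
clock: 2.75
eef_pos: [482.6, -14.0, 89.7]
eef_rot: [-1.571, -0.006, 3.073]
wrist_force: [-26.8, 0.1, 20.3]
finger_gap: 0.3
```

Emit:
{"op": "play_rows", "data": {
  "series": [
    [[-0.001,-0.004,0],0,1],
    [[-0.001,-0.008,0],0,1],
    [[-0.0015,-0.012,0],0,1],
    [[-0.0015,-0.015,0],0,1],
    [[-0.0015,-0.015,0],0,1]
  ]
}}

```text
clock: 3.25
eef_pos: [483.2, -14.0, 105.8]
eef_rot: [-1.571, -0.008, 3.073]
wrist_force: [-8.8, 0.9, 0.1]
finger_gap: 0.2
```

```bash
python3 - <<'E'
from h import *
a=manip.camera("side")[170:390,230:440]; b=manip.camera("wrist")
a=cv2.resize(a,None,fx=1.9,fy=1.9); b=cv2.resize(b[150:400,170:470],None,fx=1.3,fy=1.3)
c=np.zeros((420,800,3),np.uint8); c[:a.shape[0],:a.shape[1]]=a; c[:b.shape[0],405:405+b.shape[1]]=b
cv2.imwrite("pics/c2.png",c[:,:,::-1])
E
```

```text
(no output)
```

View pics/c2.png

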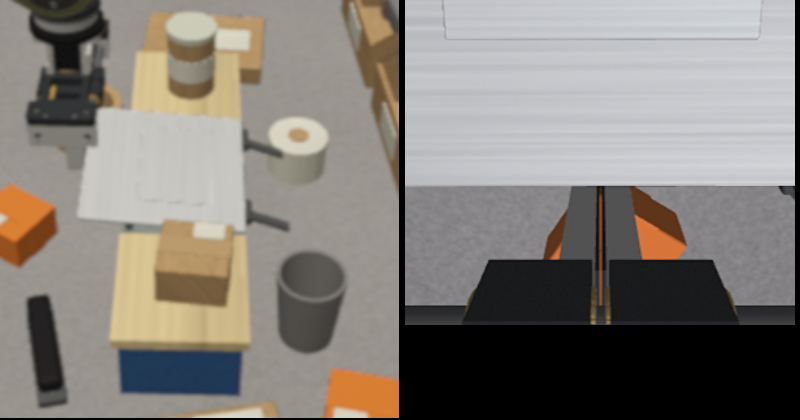

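The lid follows the finger: its edge is raised in both views and the force is about 9 N. I'll continue along the arc to about 37°.

Emit:
{"op": "play_rows", "data": {
  "series": [
    [[-0.0023,-0.0065,0],0,1],
    [[-0.0033,-0.0135,0],0,1],
    [[-0.0048,-0.02,0],0,1],
    [[-0.0065,-0.027,0],0,1],
    [[-0.0085,-0.034,0],0,1],
    [[-0.0105,-0.0405,0],0,1],
    [[-0.013,-0.047,0],0,1],
    [[-0.016,-0.0535,0],0,1],
    [[-0.019,-0.06,0],0,1],
    [[-0.022,-0.066,0],0,1],
    [[-0.0255,-0.072,0],0,1],
    [[-0.029,-0.078,0],0,1],
    [[-0.033,-0.084,0],0,1],
    [[-0.037,-0.0895,0],0,1],
    [[-0.037,-0.0895,0],0,1]
  ]
}}

```text
clock: 4.85
eef_pos: [520.2, -16.5, 197.5]
eef_rot: [-1.572, -0.008, 3.074]
wrist_force: [-12.8, 1.8, 9.3]
finger_gap: 0.5
```

```bash
python3 - <<'E'
from h import *
a=manip.camera("side")[150:370,230:440]; b=manip.camera("scene")[150:330,190:400]
a=cv2.resize(a,None,fx=1.9,fy=1.9); b=cv2.resize(b,None,fx=1.85,fy=1.85)
c=np.zeros((420,800,3),np.uint8); c[:a.shape[0],:a.shape[1]]=a; c[:b.shape[0],405:405+b.shape[1]]=b
cv2.imwrite("pics/c3.png",c[:,:,::-1])
E
```

```text
(no output)
```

View pics/c3.png

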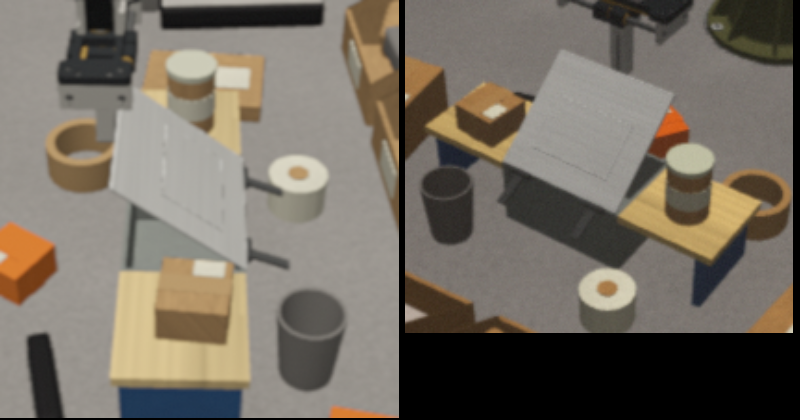

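The lid is at about 37° with the finger still under the edge, so I'll carry it on past upright.

Emit:
{"op": "play_rows", "data": {
  "series": [
    [[-0.0045,-0.0055,0],0,1],
    [[-0.009,-0.0105,0],0,1],
    [[-0.0187,-0.0203,0],0,1],
    [[-0.0292,-0.0293,0],0,1],
    [[-0.0404,-0.037,0],0,1],
    [[-0.0522,-0.044,0],0,1],
    [[-0.0646,-0.0495,0],0,1],
    [[-0.0775,-0.054,0],0,1],
    [[-0.0908,-0.057,0],0,1],
    [[-0.1044,-0.059,0],0,1],
    [[-0.118,-0.06,0],0,1],
    [[-0.13,-0.06,0],0,1],
    [[-0.142,-0.06,0],0,1],
    [[-0.154,-0.06,0],0,1],
    [[-0.166,-0.06,0],0,1],
    [[-0.172,-0.06,0],0,1],
    [[-0.172,-0.06,0],0,1]
  ]
}}

```text
clock: 6.65
eef_pos: [692.3, -28.4, 255.6]
eef_rot: [-1.572, -0.008, 3.073]
wrist_force: [0.3, -0.5, -0.4]
finger_gap: 0.6
```

```bash
python3 - <<'E'
from h import *
a=manip.camera("side")[130:350,230:440]; b=manip.camera("scene")[110:300,190:400]
a=cv2.resize(a,None,fx=1.9,fy=1.9); b=cv2.resize(b,None,fx=1.85,fy=1.85)
c=np.zeros((420,800,3),np.uint8); c[:a.shape[0],:a.shape[1]]=a; c[:b.shape[0],405:405+b.shape[1]]=b
cv2.imwrite("pics/c4.png",c[:,:,::-1])
E
```

```text
(no output)
```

View pics/c4.png

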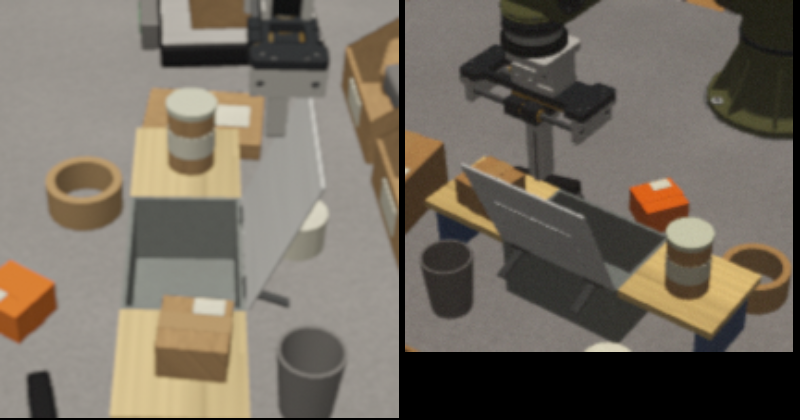

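The lid now leans back on its stop, past upright, with zero force on the tool. Next I'll go behind the carton, with the jaws along the station's x and partly open so that two fingers push.

Emit:
{"op": "play_rows", "data": {
  "series": [
    [[0.045,0,0],0,1],
    [[0.084,0,0],0,1],
    [[0.084,0,0.04],-0.15,0.53],
    [[0.084,0,0.08],-0.3,0.53],
    [[0.084,0,0.12],-0.45,0.53],
    [[0.084,0,0.16],-0.6,0.53],
    [[0.084,0,0.2],-0.75,0.53],
    [[0.084,0,0.224],-0.9,0.53],
    [[0.084,0,0.224],-1.05,0.53],
    [[0.084,0,0.224],-1.2,0.53],
    [[0.084,0,0.224],-1.35,0.53],
    [[0.084,0,0.224],-1.5,0.53],
    [[0.084,0,0.224],-1.571,0.53],
    [[0.084,0,0.224],-1.571,0.53],
    [[0.084,0,0.224],-1.571,0.53],
    [[0.084,0,0.224],-1.571,0.53]
  ]
}}

```text
clock: 8.35
eef_pos: [592.6, -246.0, 256.4]
eef_rot: [-1.579, 0.001, -1.641]
wrist_force: [-0.9, 0.2, 0.5]
finger_gap: 44.2
```

```bash
python3 - <<'E'
from h import *
import pickle
s=manip.read_state();p=manip.camera_params("wrist");im=manip.camera("wrist");cv2.imwrite("pics/w5.png",im[:,:,::-1]);pickle.dump(p,open("w5.pkl","wb"))
print(s["eef_pos"],s["eef_rot"],s["joints"])
E
```

```text
[ 592.5603183  -245.98262809  256.44057207] [-1.57880501e+00  7.02052989e-04 -1.64053355e+00] [-0.44956895  0.48727794  1.14644655 -0.00232085  1.5155665  -0.37969751]
```

View pics/w5.png

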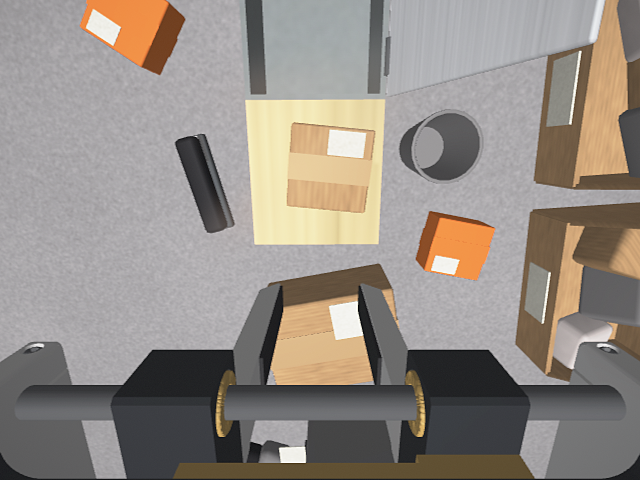

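The carton's top is at (293,123)-(375,130)-(365,212)-(287,206). The ledge end is at row 244, and the big parcel's near edge is at row about 265-310, behind the fingers.

```bash
python3 - <<'E'
from h import *
import pickle
np.set_printoptions(precision=1,suppress=True)
p=pickle.load(open("w5.pkl","rb"))
def st(P):
    d=P[:2]-[602,-21]; c,s=np.cos(-.066),np.sin(-.066); return np.array([c*d[0]+s*d[1],-s*d[0]+c*d[1]])
for n,uv,z in [("car",(293,123),145),("car",(375,130),145),("car",(365,212),145),("car",(287,206),145),("ledge",(255,244),100),("ledge",(379,244),100),("rim",(246,99),100),("rim",(385,97),100),("parc",(378,265),90),("parc",(275,283),90)]:
    P=atz("wrist",uv,z,p); print(n,P[:2],st(P))
E
```

```text
car [ 577.9 -140.5] [ -16.2 -120.8]
car [ 645.1 -150.7] [  51.6 -126.6]
car [ 634.8 -218.8] [  45.7 -195.2]
car [ 566.1 -208.7] [ -23.4 -189.7]
ledge [ 522.9 -253.8] [ -63.6 -237.5]
ledge [ 653.6 -262.6] [  67.4 -237.7]
rim [ 532.3 -113. ] [-63.5 -96.4]
rim [ 661.8 -120.5] [ 66.3 -95.3]
parc [ 653.6 -289.7] [  69.2 -264.7]
parc [ 537.4 -303.5] [ -45.9 -286.1]
```

Emit:
{"op": "play_rows", "data": {
  "series": [
    [[0,0.045,0.0035],0,0.53],
    [[0,0.09,0.0035],0,0.53],
    [[0,0.125,0.0035],0,0.53],
    [[0,0.144,0.0035],0,0.53],
    [[0,0.144,0.0035],0,0.53],
    [[-0.012,0.144,0.0035],0,0.53],
    [[-0.022,0.144,0.0035],0,0.53],
    [[-0.03,0.144,0.0035],0,0.53],
    [[-0.038,0.144,0.0035],0,0.53],
    [[-0.046,0.144,0.0035],0,0.53],
    [[-0.054,0.144,0.0035],0,0.53],
    [[-0.062,0.144,0.0035],0,0.53],
    [[-0.07,0.144,0.0035],0,0.53],
    [[-0.07,0.144,0.0035],0,0.53]
  ]
}}

```text
clock: 9.8
eef_pos: [599.8, -175.0, 112.3]
eef_rot: [-1.579, 0.001, -1.639]
wrist_force: [-0.1, -0.4, -0.6]
finger_gap: 44.2
```

```bash
python3 - <<'E'
from h import *
b=manip.camera("wrist"); cv2.imwrite("pics/w6.png",b[:,:,::-1])
E
```

```text
(no output)
```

View pics/w6.png

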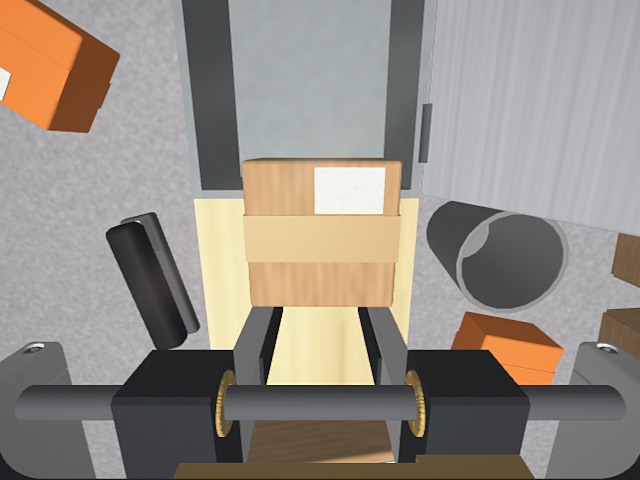

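The carton is square against both fingers and partly over the box opening, so I'll push it on in.

Emit:
{"op": "play_rows", "data": {
  "series": [
    [[-0.008,0,0],0,0.53],
    [[-0.016,0,0],0,0.53],
    [[-0.025,0,0],0,0.53],
    [[-0.035,0,0],0,0.53],
    [[-0.045,0,0],0,0.53],
    [[-0.055,0,0],0,0.53],
    [[-0.065,0,0],0,0.53],
    [[-0.075,0,0],0,0.53],
    [[-0.08,0,0],0,0.53],
    [[-0.08,0,0],0,0.53],
    [[-0.08,0,0],0,0.53]
  ]
}}

```text
clock: 10.95
eef_pos: [605.3, -95.9, 112.3]
eef_rot: [-1.579, 0.001, -1.639]
wrist_force: [-0.6, 0.0, 0.2]
finger_gap: 44.2
```

Emit:
{"op": "play_rows", "data": {
  "series": [
    [[0.03,0,0],0,0.53],
    [[0.06,-0.01,0],0,0.53],
    [[0.08,-0.05,-0.03],0,0.53],
    [[0.08,-0.1,-0.06],0,0.53],
    [[0.08,-0.15,-0.06],0,0.53],
    [[0.08,-0.15,-0.06],0,0.53],
    [[0.08,-0.15,-0.06],0,0.53]
  ]
}}

```text
clock: 11.65
eef_pos: [541.5, -172.4, 264.7]
eef_rot: [-1.576, -0.0, -1.64]
wrist_force: [0.3, -0.8, -0.8]
finger_gap: 44.1
```

```bash
python3 - <<'E'
from h import *
a=manip.camera("side")[130:400,220:450]; b=manip.camera("wrist")
a=cv2.resize(a,None,fx=1.7,fy=1.7); b=cv2.resize(b[:360,150:530],None,fx=1.05,fy=1.05)
c=np.zeros((470,800,3),np.uint8); c[:a.shape[0],:a.shape[1]]=a; c[:b.shape[0],395:395+b.shape[1]]=b[:,:405]
cv2.imwrite("pics/c7.png",c[:,:,::-1])
E
```

```text
(no output)
```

View pics/c7.png

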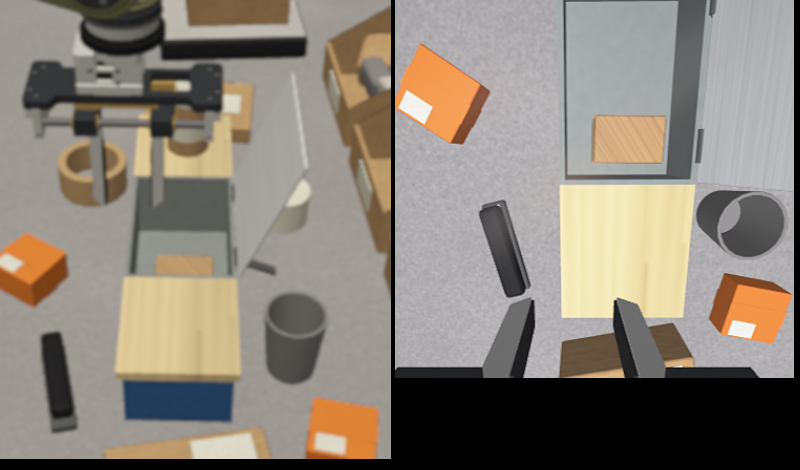

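The carton is inside the box, standing on its side below the rim. The lid is open and the gripper is clear.

```bash
python3 -c "
from cell import manip
print(manip.sign_off())"
```

```text
the job is handed in; nothing more can be done
None
```

The lid is open and resting back on its stop, the carton is in the box, and the job was handed in at about 11.7 s of the 51 s allowed.

- **Lid:** I lifted it with shut fingers pressed against its front edge and carried it along its arc past upright. The highest wrist-force reading between moves was about 34 N, when the fingers first met the edge.
- **Carton:** I pushed it along the right ledge with two partly open fingers until it dropped into the box; it was never gripped.
- **Last checks:** The final side and wrist views show the lid leaning back open and the carton standing on its side inside the box, below the rim. The gripper was clear and the wrist force was about 1 N. The stapler, cup, tape roll and orange look-alikes look unmoved. In the last side view the gripper hid most of the tube and the frame cut off most of the big parcel. The tube stood in place in the view before that, and no move went near it.
- **Disagreements:** The two-camera position estimates differed by up to about 6 mm, and wrist-camera views corrected them before each contact. No check failed.

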